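# Latch the green tool case shut

### The job

Fasten the draw latch on top of the green tool case, whose far half is standing ajar: swing the wire bail over so that its cross bar drops behind the keeper hook, then push the red-tipped lever back over centre and fully down, so that the case is clamped shut and stays so by itself.

Things in the scene. Friction and masses are not known exactly. Their poses are not given: they have to be found in the camera images.
- green_case_pivot (a point): Pin of the latch lever on the green case (150 x 200 mm, fixed on the bench; beside it a blue one, already latched). It is 22 mm above the case top, 132 above the bench. Axes: x across the seam to the keeper, y along the pins, z up. In the entries below x, z are from this pin and e is a direction in the x-z plane: 0 to the keeper (+x), 90 deg up, 180 deg away from it.
- green_case_lever (a joint): Flat lever, red grip, 74 mm from pin to tip, 28 wide, 6 thick. Points at e = 185 deg - value: 0 lies clamped (stop), 1.95 to 2.2 at the start, leaning to the keeper; stays where left (2.3 max). Once hooked: slack down to about 1.3 rad, then 5 to 10 N at the grip, until past centre (about 0.3 rad) it pulls itself to 0.
- green_case_bail (a joint): Wire loop hinged on the lever 26 mm from its pin: cross bar 8 mm thick, 52 long, 75 from that hinge; lever fits between the legs. Points at e = -8 deg - lever + value. Starts at 4 to 4.24 rad (stop), leaning back, e 105 to 130 deg. Swings freely: pushed over the top it falls by itself and the bar lands behind the keeper, e about -30 deg, if the lever still leans there. 0 clamped.
- green_case_shell (a joint): Far half of the green case, hinged low: 0 shut, sprung open to 0.08 rad (8 mm gap) unless latched. Carries the keeper: steel post 34 mm wide, its top 5 mm below the pin height, with a 6.5 mm lip to +x. The bar goes on the post's +x face, under the lip; that face is at x = 44 mm shut, 53 mm ajar.

How it is judged (in metres and radians):
At the end, for the whole second after the job is handed in: The green case's lever lies fully down (within 0.12 rad of its stop) and at rest, and the far half is held shut by the latch (within 0.025 rad, about 2.5 mm at the top) (value of joint green_case_lever below 0.12 rad and value of joint green_case_shell below 0.025 rad and velocity of joint green_case_lever between -0.1 and 0.1 rad/s); the robot touches nothing.
It also fails if it takes over 48 s, if anything falls off the work surface, if the arm or the gripper's body presses on something with over 40 N, if the wrist force passes 120 N, or if a joint passes its speed limit or range.

### The arm

A 6-joint arm with a two-finger parallel gripper is mounted at the origin on a cart in front of the work surface, level with it; the furniture and walls round the work are solid. World frame = base frame: x ahead of the robot, y to its left, z up, the work surface at z = 0. Lengths are in mm, angles in rad, forces in N, time in s.
With the tool pointing down it reaches from about 275 to 1000 mm from the base axis. Payload 8.4 kg.
Tool frame: the origin (TCP) lies on the centre line of the jaws, within the pads' length; the fingertips stand 22 mm ahead of it and the grasp point (between the pads) lies 3 mm ahead of it; z points along the fingers, x is the direction in which the jaws open and shut, and the axes are right-handed (so a half turn about z gives the same grasp; the last joint's range is limited). The gripper opens to 85 mm and grips with 20 to 120 N. Pads are 22 mm wide; open, the fingers measure 114 mm over their backs; the gripper's body (76 mm by 85 mm) begins 54 mm behind the grasp point. The pads swing forward as they close: fully open they stand 13 mm farther back than shut.
Start: joints at [-1.14, 0.353, 1.633, -0, 1.155, -0.002], TCP at [262.133, -567.375, 253.281] pointing down, gripper open.
Joint ranges: [-2.63, 2.63], [-0.92, 2.1], [0.06, 2.66], [-1.3, 4.44], [0, 2.69], [-3.02, 3.02]. Speed limits (rad/s): [2.22, 2.22, 2.79, 3.14, 3.14, 3.14].

### API

Orientations are given as [roll, pitch, yaw] about the fixed x, y, z axes, in that order (R = Rz(yaw) Ry(pitch) Rx(roll)).
In Python, from rig import status, viewer, job gives the robot as it stands.
- The arm moves only by the tool send_rows, never from a script. Its argument "plan" is a list of rows, each a list of 3 entries, a list of its own where there are three numbers: the shift along the tool's x, y, z in m, then the turn, a rotation vector about the tool's x, y, z in rad, then the opening, from -1 (shut) to 1 (fully open). In form: [[[x, y, z], [rx, ry, rz], jaw], ...]. A call has exactly 5 rows; each row is the pose to reach, as a shift and turn from the pose measured when the call began, along the tool's axes at that moment; what a row does not reach only later rows make up. A row lasts 1/12 s, in which the tool goes at most 41.7 mm and 7.16 degrees, less where a joint would pass 70% of its speed; a pose out of reach is approached as far as the arm can. A call with a gripper value outside its range is refused whole. The fingers move at their own pace and stop on an object; "squeeze" is the grip in N (left out, the last holds). Time passes only in rows, so rows that repeat a pose let the fingers close, or fill a call up. It gives the time, the measured TCP pose, the force and the opening at its end, in the units of the state.
- status.sense(): the state, without advancing time (a new reading comes with each control period).
- viewer.grab_frame(name): name is "scene" or "top"; returns the picture (384x512x3 uint8, red, green, blue); there is no depth.
- viewer.camera_params(name): a dict with "intrinsics" (3x3 intrinsics, pixels), "xyz" and "orientation" of the camera in the world. Camera axes: x right, y down, z forward; pixel columns grow to the right and rows downward; lengths in mm; the calibration is good to about 2 mm. A picture is of the moment at which its call begins. camera_params takes no time and is no camera call.
- job.sign_off(): hands the job in, once; it reports no verdict.
Trained networks look in the newest picture that a camera, given by its name, has taken for a name from the list of things; names that differ only in an ending like _2 or _b are one class to them, and where a whole thing is asked for, a point or a joint stands for the part that bears it (a point fixed in the world has none). Each returns a list of dicts, best first, with "p" (0 to 1); they miss things now and then, are a little off and sometimes report something else, mostly with a low value. They report only what shows in the picture. A call takes as long as a camera call.
- viewer.cut_out(label, camera): "mask" (384x512 bool, what is visible of it) and "extent" ([left, top, width, height] in pixels, round what is visible of it).
The state is a dict: "clock": time; "qpos": joint angles; "qvel": joint speeds; "joint_efforts": joint torques, N m; "eef_pos": TCP position; "tcp_rot": TCP orientation; "contact_force": force on the tool from outside, world axes, zero at the start; "wrist_torque": the same for the moment, N m; "opening": opening from 0.0 (shut) to 1.0 (fully open).
Only numpy, scipy, OpenCV 4.12 (cv2) and the standard library are available. Lean on these libraries where they do the work, as an engineer would, in place of code of your own. Each camera call takes 0.05 s, during which the arm holds its last target.

## Working session

There is one attempt and no reset: what is moved stays moved. The work goes in short steps, Python scripts to look and compute and a tool call to move; the robot and the scene stay as the last step left them, time stands still between calls to the robot, and variables do not carry over. Pictures are saved under pics/ and viewed, and the job is handed in when it is done.

Besides the shell and the picture viewer there is one more tool, called after "Call:" by a JSON object that holds its "fn" and its "kwargs", one argument or row to a line. send_rows: Moves the arm, as the interface text tells. Its arguments: {"type":"object","properties":{"plan":{"type":"array"},"squeeze":{"type":"number"}},"required":["plan"]}

```bash
mkdir -p pics; ls; cat > h.py <<'E'
import numpy as np,cv2
from rig import status,viewer,job
def save(c,n):
    im=viewer.grab_frame(c); cv2.imwrite(f'pics/{n}.png',im[:,:,::-1]); return im
E
python3 - <<'E'
from h import *
print(status.sense())
for c in ('scene','top'):
    save(c,c+'0'); print(c,viewer.camera_params(c))
print(status.sense()['clock'])
E
```

```text
pics
{'clock': 0.0, 'qpos': array([-1.14038535e+00,  3.53658061e-01,  1.63416553e+00, -1.79894629e-05,
        1.15516187e+00, -2.39560742e-03]), 'qvel': array([-0.00028923, -0.00160184,  0.00023692, -0.00223264,  0.00039176,
        0.00053816]), 'joint_efforts': array([ 9.67247724e-04, -6.05240107e+01, -3.42069697e+01,  3.90947400e-05,
        9.43251798e-03, -9.59070007e-06]), 'eef_pos': array([ 261.94682197, -566.96054165,  252.54201955]), 'tcp_rot': array([ 3.14157954e+00,  1.39285017e-03, -1.13798248e+00]), 'contact_force': array([ 0.38739276, -0.02650279,  0.01329372]), 'wrist_torque': array([ 0.03414399, -0.06052702,  0.04628401]), 'opening': 0.9999205949086806}
scene {'intrinsics': array([[362.08742765,   0.        , 257.10238244],
       [  0.        , 362.08742765, 195.98344475],
       [  0.        ,   0.        ,   1.        ]]), 'xyz': array([ 266.50017814, -504.1018934 ,  751.0950466 ]), 'orientation': array([-2.40637224e+00, -1.91056120e-03, -5.37044131e-01])}
top {'intrinsics': array([[395.56842736,   0.        , 256.56917629],
       [  0.        , 395.56842736, 191.40287947],
       [  0.        ,   0.        ,   1.        ]]), 'xyz': array([ 483.29269978,  -33.05557943, 1027.93194967]), 'orientation': array([-3.05882174,  0.0222302 , -1.57161095])}
0.1
```

View pics/scene0.png

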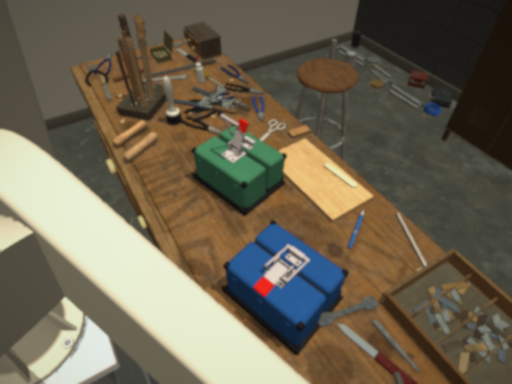

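View pics/top0.png

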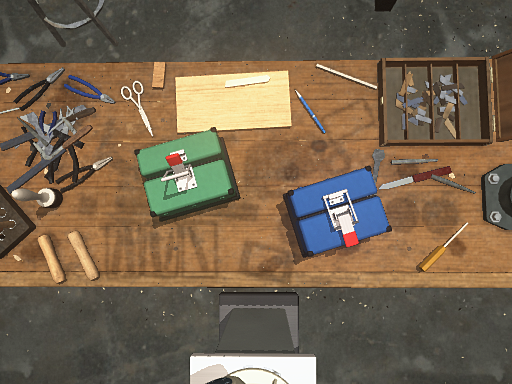

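```bash
cat >> h.py <<'E'
from scipy.spatial.transform import Rotation as Ro
def cam(c):
    p=viewer.camera_params(c); return p['intrinsics'],p['xyz'],Ro.from_euler('xyz',p['orientation']).as_matrix()
def ray(c,u,v):
    K,t,R=cam(c); d=R@np.linalg.inv(K)@np.array([u,v,1.]); return t,d
def onz(c,u,v,z):
    t,d=ray(c,u,v); return t+d*(z-t[2])/d[2]
def proj(c,P):
    K,t,R=cam(c); q=K@(R.T@(np.asarray(P,float)-t)); return q[:2]/q[2]
def crop(im,x0,y0,w,h,s,n):
    cv2.imwrite(f'pics/{n}.png',cv2.resize(im[y0:y0+h,x0:x0+w],None,fx=s,fy=s,interpolation=cv2.INTER_CUBIC)[:,:,::-1])
E
python3 - <<'E'
from h import *
a=cv2.imread('pics/top0.png')[:,:,::-1]; b=cv2.imread('pics/scene0.png')[:,:,::-1]
crop(a,125,115,130,110,6,'top0c'); crop(b,180,105,120,110,5,'scene0c')
for c in ('top','scene'):
  for l in ('green_case_pivot','green_case_lever','green_case_bail','green_case_shell'):
    for r in viewer.cut_out(l,c): 
        m=r['mask']; v,u=np.nonzero(m); print(c,l,round(r['p'],2),r['extent'],m.sum(),u.mean().round(1),v.mean().round(1))
        np.save(f'pics/{c}_{l}_{int(r["p"]*100)}.npy',m)
# box corners top
E
```

```text
top green_case_pivot 0.72 [133.0, 130.3, 106.6, 90.5] 6610 187.2 174.7
top green_case_lever 0.71 [161.3, 152.4, 29.1, 31.5] 446 175.1 167.5
top green_case_lever 0.62 [133.7, 129.7, 106.4, 92.2] 6627 186.8 174.7
top green_case_lever 0.21 [137.3, 129.6, 88.3, 48.0] 2285 180.1 152.2
top green_case_shell 0.94 [137.8, 129.4, 88.5, 46.8] 2204 179.9 152.2
scene green_case_pivot 0.95 [190.9, 117.1, 92.6, 99.2] 5528 239.3 166.6
scene green_case_pivot 0.61 [219.3, 117.2, 29.1, 19.2] 117 233.1 124.0
scene green_case_pivot 0.23 [216.7, 126.2, 70.0, 61.8] 1369 259.8 153.7
scene green_case_lever 0.79 [222.2, 115.4, 27.6, 29.2] 322 237.5 129.0
scene green_case_shell 0.66 [220.3, 127.9, 66.2, 61.8] 1286 261.5 154.9
```

View pics/top0c.png

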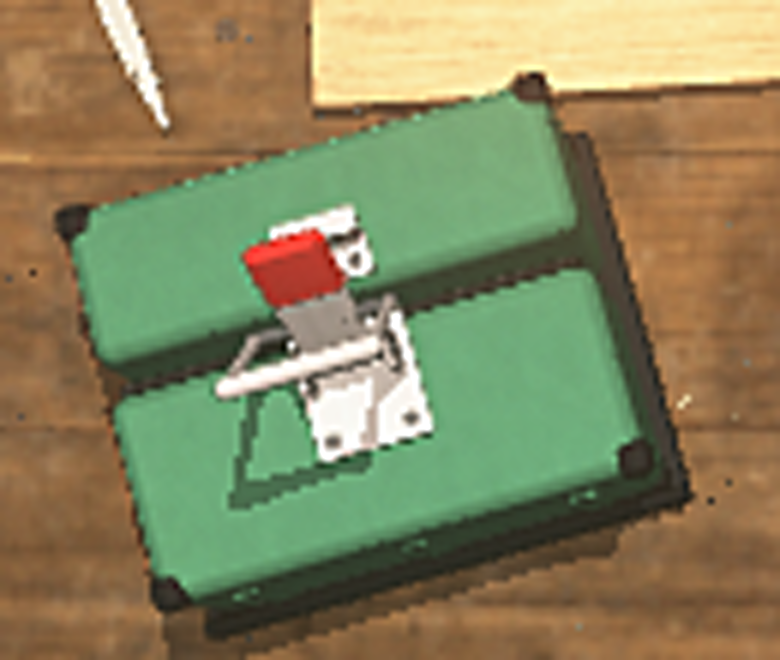

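View pics/scene0c.png

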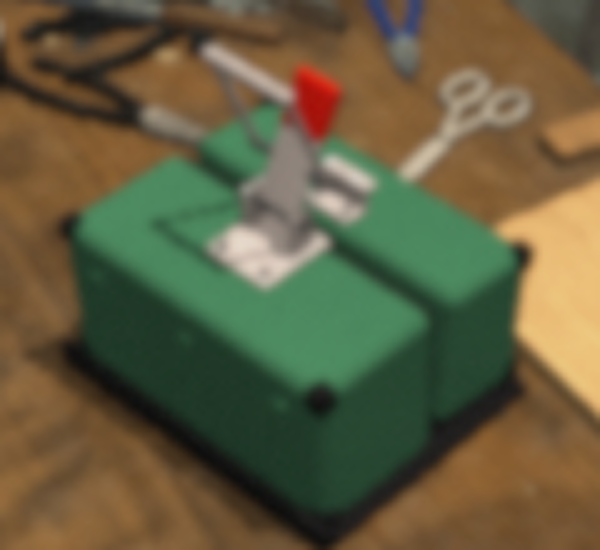

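```bash
cat > fit.py <<'E'
from h import *
from scipy.optimize import least_squares
def model(p):
    x,y,yaw,L,B=p
    X=np.array([np.cos(yaw),np.sin(yaw),0]);Y=np.array([-X[1],X[0],0]);Z=np.array([0,0,1.])
    O=np.array([x,y,132.])
    eL=np.radians(185)-L; eB=np.radians(-8)-L+B
    d=lambda e:np.cos(e)*X+np.sin(e)*Z
    hinge=O+26*d(eL); bar=hinge+75*d(eB); tip=O+74*d(eL)
    return O,X,Y,Z,d(eL),d(eB),hinge,bar,tip
E
python3 - <<'E'
from fit import *
T=lambda u,v:(125+u/6-.4,115+v/6-.4); S=lambda u,v:(180+u/5-.4,105+v/5-.4)
def res(p):
    O,X,Y,Z,l,b,h,bar,tip=model(p)
    r=[]
    r+=list(proj('top',bar+26*Y)-T(222,388)); r+=list(proj('top',bar-26*Y)-T(386,341))
    r+=list(proj('scene',bar+26*Y)-S(204,47))
    # tip corners
    r+=list(proj('top',tip+14*Y)-T(247,262)); r+=list(proj('top',tip-14*Y)-T(325,238))
    r+=list(proj('scene',tip+14*Y)-S(300,70)); r+=list(proj('scene',tip-14*Y)-S(340,97))
    return np.array(r)
s=least_squares(res,[500,150,0.25,2.05,4.1],x_scale=[10,10,.1,.1,.1],loss='soft_l1')
print(s.x.round(3),s.fun.round(1))
O,X,Y,Z,l,b,h,bar,tip=model(s.x)
print('bar',bar.round(1),'tip',tip.round(1),'eB',np.degrees(np.radians(-8)-s.x[3]+s.x[4]))
A=onz('top',*T(170,590),108);B=onz('top',*T(635,458),108)
print('near corners',A,B,np.linalg.norm(A-B),np.degrees(np.arctan2(*(B-A)[[1,0]]))+90)
mid=(A+B)/2; print('mid in pin frame',(mid-O)@X,(mid-O)@Y)
for q,z in (((352,207),112),((272,230),112),((322,458),111),((433,428),111)):
    w=onz('top',*T(*q),z)-O; print(q,(w@X).round(1),(w@Y).round(1))
np.save('fit.npy',s.x)
E
```

```text
[5.88855e+02 1.54970e+02 2.87000e-01 2.23800e+00 4.22500e+00] [ 0.7 -0.1 -2.3  0.5  2.3  0.5  0.   0.2 -0.5  0.5  0.4  0.4  0.2 -0.5]
bar [582.9 153.2 225.9] tip [627.8 166.5 193.9] eB 105.83950894308593
near corners [509.79501724 229.66122656 108.        ] [560.91014955  48.45130897 108.        ] 188.28114877721018 15.752533438840942
mid in pin frame -55.81841890004249 -0.090427782837045
(352, 207) 69.3 -15.5
(272, 230) 69.6 17.2
(322, 458) -22.4 22.6
(433, 428) -23.5 -22.2
```

```bash
cat > go.py <<'E'
from h import *
PIN=np.array([588.9,155.0,132.]); YAW=0.28
X=np.array([np.cos(YAW),np.sin(YAW),0]);Y=np.array([-X[1],X[0],0]);Z=np.array([0,0,1.])
def where():
    s=status.sense(); R=Ro.from_euler('xyz',s['tcp_rot']).as_matrix()
    tip=s['eef_pos']+22*R[:,2]; w=tip-PIN
    print('t',round(s['clock'],2),'tip pin frame',[round(float(w@a),1) for a in (X,Y,Z)],'rpy',s['tcp_rot'].round(3),'F(pin)',[round(float(s['contact_force']@a),1) for a in (X,Y,Z)],'open',round(s['opening'],2),'q',s['qpos'].round(2))
    return s,R
def rel(xp,yp,zp,tilt=0):
    """shift (m), rotvec for fingertip at pin coords, jaws along Y; tilt: fingers' point toward +X (rad)"""
    s,R=where()
    Rt=np.column_stack([-Y,-X,-Z]); Rt=Ro.from_rotvec(Y*-tilt).as_matrix()@Rt
    tcp=PIN+xp*X+yp*Y+zp*Z-22*Rt[:,2]
    print((xp,yp,zp,tilt),'->',(R.T@(tcp-s['eef_pos'])/1000).round(4),Ro.from_matrix(R.T@Rt).as_rotvec().round(4))
import sys
if __name__=='__main__':
    a=[float(v) for v in sys.argv[1:]]
    for i in range(0,len(a),4): rel(*a[i:i+4])
E
python3 go.py -60 0 80 0
```

```text
t 0.5 tip pin frame [-513.7, -603.9, 99.2] rpy [-3.142  0.    -1.138] F(pin) [0.9, -0.1, -0.6] open 1.0 q [-1.14  0.35  1.63  0.    1.16 -0.  ]
(-60.0, 0.0, 80.0, 0.0) -> [-0.5278 -0.5403  0.0193] [-0.000e+00  1.000e-04  1.528e-01]
```

Call:
{"fn": "send_rows", "kwargs": {
  "plan": [
    [[-0.04,-0.04,-0.02],[0,0,0.03],-1],
    [[-0.08,-0.08,-0.02],[0,0,0.06],-1],
    [[-0.12,-0.12,-0.02],[0,0,0.1],-1],
    [[-0.15,-0.15,-0.02],[0,0,0.15],-1],
    [[-0.18,-0.18,-0.02],[0,0,0.153],-1]
  ],
  "squeeze": 80
}}

```text
clock: 0.92
eef_pos: [333.4, -372.6, 273.1]
tcp_rot: [-3.141, -0.001, -1.295]
contact_force: [1.2, -0.3, 0.3]
opening: 0.3
```

```bash
python3 go.py -60 0 80 0
```

```text
t 0.92 tip pin frame [-391.3, -436.5, 119.1] rpy [-3.141e+00 -1.000e-03 -1.295e+00] F(pin) [1.1, -0.6, 0.3] open 0.3 q [-0.84  0.14  1.87  0.    1.13  0.45]
(-60.0, 0.0, 80.0, 0.0) -> [-0.4378 -0.3296  0.039 ] [-0.0004 -0.0005 -0.0039]
```

Call:
{"fn": "send_rows", "kwargs": {
  "plan": [
    [[-0.032,-0.024,0],[0,0,0],-1],
    [[-0.064,-0.048,0],[0,0,0],-1],
    [[-0.096,-0.072,0],[0,0,0],-1],
    [[-0.128,-0.096,0],[0,0,0],-1],
    [[-0.16,-0.12,0],[0,0,0],-1]
  ]
}}

```text
clock: 1.33
eef_pos: [405.5, -184.1, 273.4]
tcp_rot: [-3.14, -0.001, -1.295]
contact_force: [1.0, -1.4, 0.4]
opening: 0.002
```

```bash
python3 go.py -60 0 80 0
```

```text
t 1.33 tip pin frame [-269.9, -275.3, 119.4] rpy [-3.140e+00 -1.000e-03 -1.295e+00] F(pin) [0.6, -1.6, 0.4] open 0.0 q [-0.43  0.04  1.98 -0.    1.12  0.87]
(-60.0, 0.0, 80.0, 0.0) -> [-0.2762 -0.2087  0.0394] [-0.0011 -0.0011 -0.0042]
```

Call:
{"fn": "send_rows", "kwargs": {
  "plan": [
    [[-0.032,-0.024,0],[0,0,0],-1],
    [[-0.064,-0.048,0],[0,0,0],-1],
    [[-0.096,-0.072,0],[0,0,0],-1],
    [[-0.128,-0.096,0],[0,0,0],-1],
    [[-0.16,-0.12,0],[0,0,0],-1]
  ]
}}

```text
clock: 1.75
eef_pos: [477.8, 4.6, 273.7]
tcp_rot: [-3.14, -0.001, -1.295]
contact_force: [1.5, -0.9, -0.1]
opening: -0.002
```

```bash
python3 go.py -60 0 80 0
```

```text
t 1.75 tip pin frame [-148.3, -113.9, 119.7] rpy [-3.140e+00 -1.000e-03 -1.295e+00] F(pin) [1.2, -1.3, -0.1] open -0.0 q [ 0.01  0.1   1.92 -0.    1.13  1.3 ]
(-60.0, 0.0, 80.0, 0.0) -> [-0.1143 -0.0878  0.0398] [-0.0019 -0.0014 -0.004 ]
```

Call:
{"fn": "send_rows", "kwargs": {
  "plan": [
    [[-0.03,-0.02,0.005],[0,0,0],-1],
    [[-0.06,-0.04,0.015],[0,0,0],-1],
    [[-0.09,-0.065,0.03],[0,0,0],-1],
    [[-0.114,-0.085,0.04],[0,0,0],-1],
    [[-0.114,-0.085,0.04],[0,0,0],-1]
  ]
}}

```text
clock: 2.17
eef_pos: [529.7, 141.8, 231.9]
tcp_rot: [-3.14, 0.0, -1.292]
contact_force: [-0.6, -0.0, 0.3]
opening: 0.0
```

```bash
python3 - <<'E'
from h import *
import go
a=save('top','top1'); b=save('scene','scene1')
crop(a,125,115,130,110,6,'top1c'); crop(b,180,75,120,110,5,'scene1c')
E
python3 go.py -60 0 80 0
```

```text
t 2.27 tip pin frame [-62.8, 0.6, 79.1] rpy [-3.141e+00 -2.000e-03 -1.293e+00] F(pin) [-0.8, -0.2, 0.8] open -0.0 q [ 0.25  0.25  1.82 -0.    1.07  1.55]
(-60.0, 0.0, 80.0, 0.0) -> [ 0.0006 -0.0028 -0.0009] [-0.0005 -0.0015 -0.0017]
```

View pics/top1c.png

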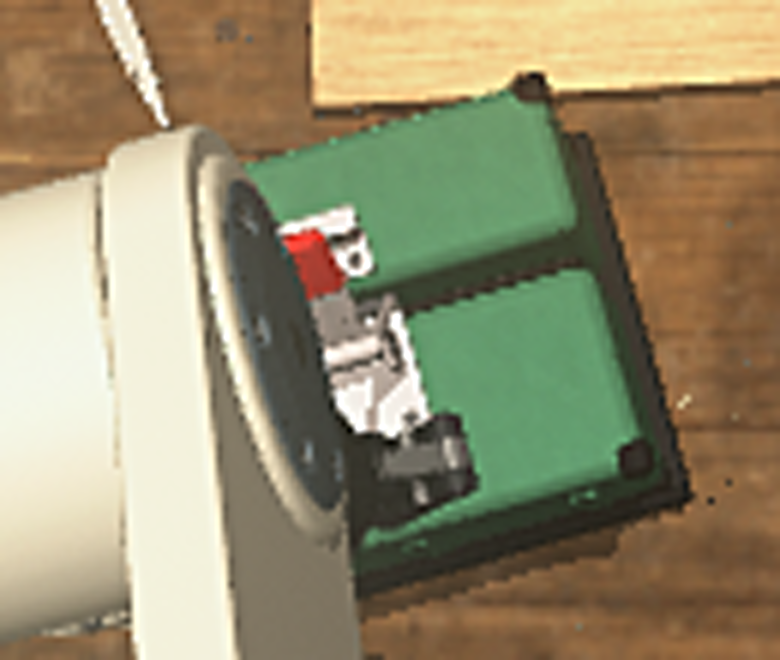

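View pics/scene1c.png

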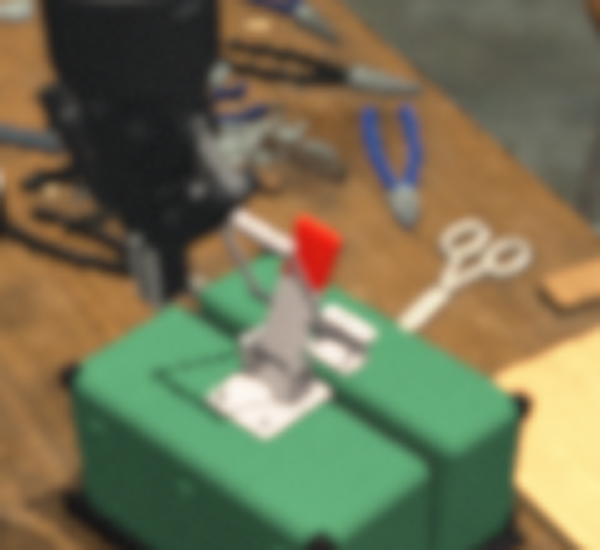

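Call:
{"fn": "send_rows", "kwargs": {
  "plan": [
    [[0,-0.01,0],[0,0,0],-1],
    [[0,-0.02,0],[0,0,0],-1],
    [[0,-0.03,0],[0,0,0],-1],
    [[0,-0.04,0],[0,0,0],-1],
    [[0,-0.05,0],[0,0,0],-1]
  ]
}}

```text
clock: 2.68
eef_pos: [577.9, 151.6, 233.5]
tcp_rot: [-3.14, -0.002, -1.294]
contact_force: [0.1, 0.2, 0.9]
opening: 0.002
```

Call:
{"fn": "send_rows", "kwargs": {
  "plan": [
    [[0,-0.007,0],[0,0,0],-1],
    [[0,-0.014,0],[0,0,0],-1],
    [[0,-0.021,0],[0,0,0],-1],
    [[0,-0.028,0],[0,0,0],-1],
    [[0,-0.03,0],[0,0,0],-1]
  ]
}}

```text
clock: 3.1
eef_pos: [607.8, 160.2, 233.5]
tcp_rot: [-3.14, -0.002, -1.293]
contact_force: [0.6, 0.3, -0.3]
opening: -0.0
```

```bash
python3 - <<'E'
from h import *
import go
b=save('scene','scene2')
crop(b,180,75,120,110,5,'scene2c')
E
python3 go.py -60 0 80 0
```

```text
t 3.15 tip pin frame [19.4, -0.3, 79.4] rpy [-3.140e+00 -2.000e-03 -1.294e+00] F(pin) [-0.2, 0.1, 0.1] open 0.0 q [ 0.26  0.38  1.65 -0.    1.12  1.55]
(-60.0, 0.0, 80.0, 0.0) -> [-0.      0.0793 -0.0007] [-0.0015 -0.0016 -0.0027]
```

View pics/scene2c.png

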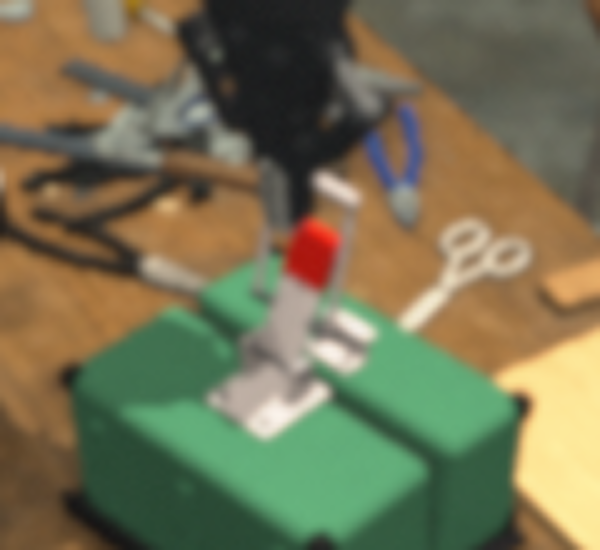

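Call:
{"fn": "send_rows", "kwargs": {
  "plan": [
    [[0,-0.007,0],[0,0,0],-1],
    [[0,-0.014,0],[0,0,0],-1],
    [[0,-0.02,0],[0,0,0],-1],
    [[0,-0.02,0],[0,0,0],-1],
    [[0,-0.02,0],[0,0,0],-1]
  ]
}}

```text
clock: 3.57
eef_pos: [627.0, 165.7, 233.3]
tcp_rot: [-3.14, -0.002, -1.293]
contact_force: [-0.4, 0.1, -0.5]
opening: 0.005
```

```bash
python3 - <<'E'
from h import *
import go
b=save('scene','scene3')
crop(b,180,75,120,110,5,'scene3c')
E
python3 go.py -60 0 80 0
```

```text
t 3.62 tip pin frame [39.3, -0.3, 79.3] rpy [-3.141e+00 -2.000e-03 -1.293e+00] F(pin) [0.8, -0.4, -0.3] open -0.0 q [ 0.26  0.41  1.6  -0.    1.13  1.55]
(-60.0, 0.0, 80.0, 0.0) -> [-0.      0.0992 -0.0008] [-0.001  -0.0016 -0.0027]
```

View pics/scene3c.png

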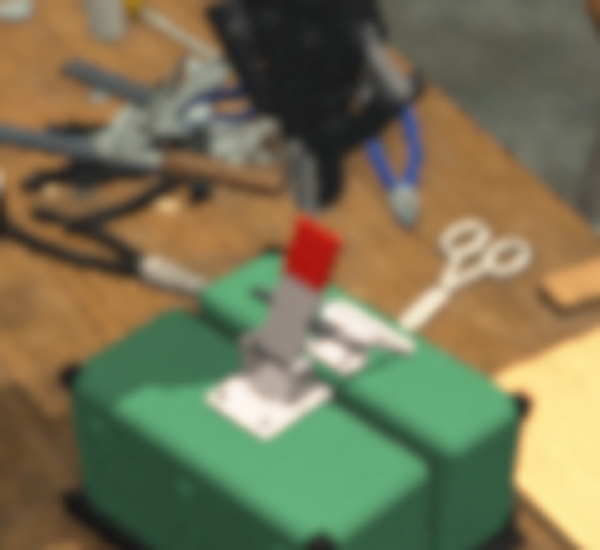

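Call:
{"fn": "send_rows", "kwargs": {
  "plan": [
    [[0,-0.01,0],[0,0,0],-1],
    [[0,-0.022,0],[0,0,0],-1],
    [[0,-0.032,0],[0,0,0],-1],
    [[0,-0.032,0.015],[0,0,0],-1],
    [[0,-0.032,0.034],[0,0,0],-1]
  ]
}}

```text
clock: 4.03
eef_pos: [659.7, 174.9, 200.6]
tcp_rot: [-3.137, -0.002, -1.294]
contact_force: [-0.3, -0.0, -0.5]
opening: -0.003
```

```bash
python3 - <<'E'
from h import *
import go
b=save('scene','scene4')
crop(b,180,75,120,110,5,'scene4c')
a=save('top','top4')
crop(a,125,115,130,110,6,'top4c')
E
python3 go.py 50 0 42 0
```

```text
t 4.13 tip pin frame [70.0, -0.4, 42.3] rpy [ 3.138e+00 -1.000e-03 -1.293e+00] F(pin) [-0.5, -0.3, -0.2] open -0.0 q [ 0.26  0.49  1.56 -0.    1.1   1.55]
(50.0, 0.0, 42.0, 0.0) -> [-0.0003  0.02    0.0004] [ 0.0038 -0.0015 -0.0027]
```

View pics/scene4c.png

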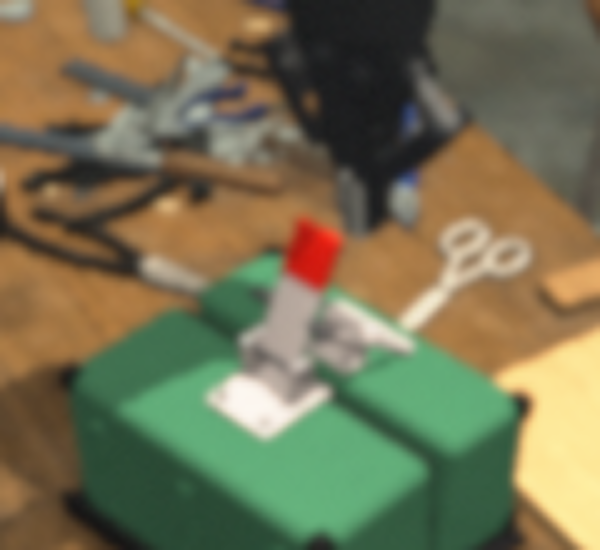

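View pics/top4c.png

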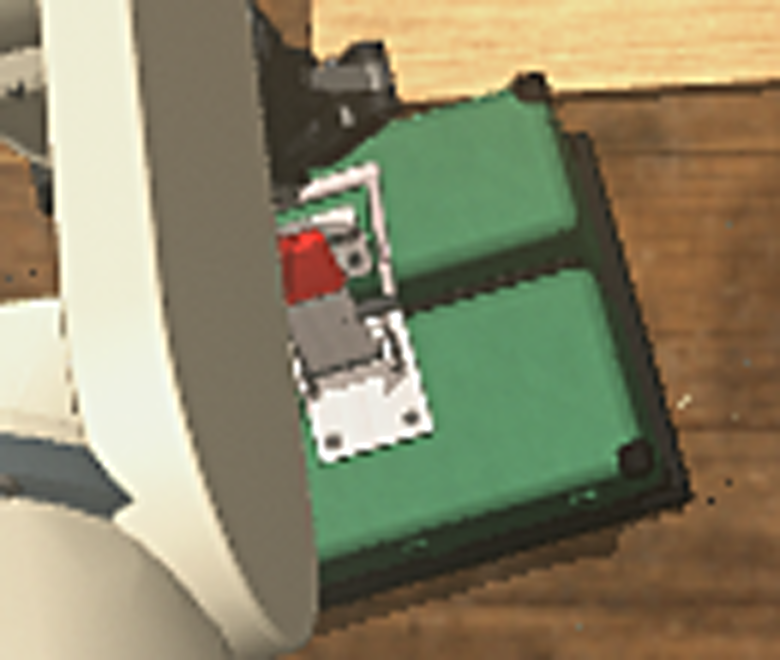

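Call:
{"fn": "send_rows", "kwargs": {
  "plan": [
    [[0,0.008,-0.002],[0,0,0],-1],
    [[0,0.016,-0.004],[0,0,0],-1],
    [[0,0.022,-0.006],[0,0,0],-1],
    [[0,0.028,-0.007],[0,0,0],-1],
    [[0,0.034,-0.008],[0,0,0],-1]
  ]
}}

```text
clock: 4.55
eef_pos: [623.6, 164.7, 206.0]
tcp_rot: [3.14, -0.002, -1.293]
contact_force: [2.1, 0.7, 0.7]
opening: -0.002
```

```bash
cat > arc.py <<'E'
import numpy as np
for e in (95,100,111,120,130,140,150,160,170,180,185):
    a=np.radians(e);n=a-np.pi/2;r=60
    print(e,'tipx %.1f tipz %.1f'%(r*np.cos(a)+3*np.cos(n)+11,r*np.sin(a)+3*np.sin(n)))
E
python3 arc.py; python3 go.py 10 0 56 0
```

```text
95 tipx 8.8 tipz 60.0
100 tipx 3.5 tipz 59.6
111 tipx -7.7 tipz 57.1
120 tipx -16.4 tipz 53.5
130 tipx -25.3 tipz 47.9
140 tipx -33.0 tipz 40.9
150 tipx -39.5 tipz 32.6
160 tipx -44.4 tipz 23.3
170 tipx -47.6 tipz 13.4
180 tipx -49.0 tipz 3.0
185 tipx -49.0 tipz -2.2
t 4.55 tip pin frame [36.0, -0.3, 52.0] rpy [ 3.140e+00 -2.000e-03 -1.293e+00] F(pin) [2.2, 0.1, 0.7] open -0.0 q [ 0.26  0.43  1.63 -0.    1.08  1.55]
(10.0, 0.0, 56.0, 0.0) -> [-0.0002  0.026  -0.004 ] [ 0.0014 -0.0015 -0.0027]
```

Call:
{"fn": "send_rows", "kwargs": {
  "plan": [
    [[0,0.006,-0.002],[0,0,0],-1],
    [[0,0.012,-0.003],[0,0,0],-1],
    [[0,0.018,-0.004],[0,0,0],-1],
    [[0,0.024,-0.005],[0,0,0],-1],
    [[0,0.03,-0.006],[0,0,0],-1]
  ]
}}

```text
clock: 4.97
eef_pos: [595.4, 156.7, 212.3]
tcp_rot: [-3.14, -0.002, -1.293]
contact_force: [6.9, 1.9, -2.6]
opening: -0.003
```

```bash
python3 - <<'E'
from h import *
import go
b=save('scene','scene5')
crop(b,180,75,120,110,5,'scene5c')
E
python3 go.py -7.7 0 57 0
```

```text
t 5.02 tip pin frame [5.9, -0.2, 58.4] rpy [-3.141e+00 -2.000e-03 -1.293e+00] F(pin) [5.0, 0.4, -3.0] open 0.0 q [ 0.26  0.38  1.7  -0.    1.07  1.55]
(-7.7, 0.0, 57.0, 0.0) -> [-0.0002  0.0135  0.0014] [-0.0009 -0.0016 -0.0027]
```

View pics/scene5c.png

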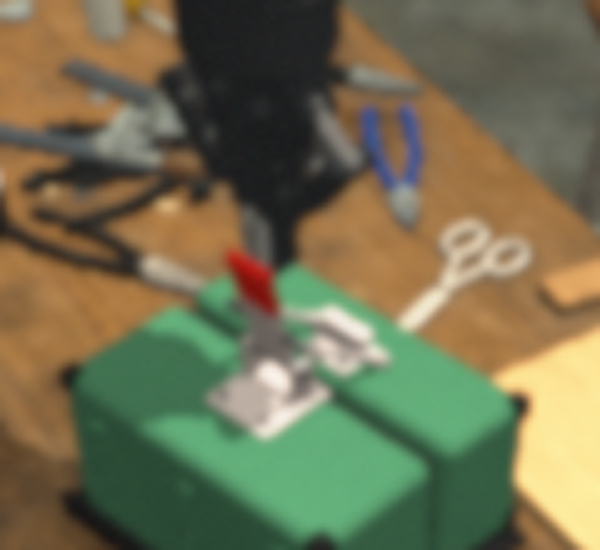

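Call:
{"fn": "send_rows", "kwargs": {
  "plan": [
    [[0,0.007,0.0005],[0,0,0],-1],
    [[0,0.014,0.0015],[0,0,0],-1],
    [[0,0.019,0.0035],[0,0,0],-1],
    [[0,0.0235,0.0055],[0,0,0],-1],
    [[0,0.028,0.008],[0,0,0],-1]
  ]
}}

```text
clock: 5.43
eef_pos: [568.5, 149.0, 205.0]
tcp_rot: [-3.138, -0.002, -1.294]
contact_force: [5.1, 1.0, 0.2]
opening: -0.003
```

```bash
python3 - <<'E'
from h import *
import go
b=save('scene','scene6')
crop(b,180,75,120,110,5,'scene6c')
E
python3 go.py -33 0 41 0
```

```text
t 5.48 tip pin frame [-22.5, -0.2, 50.3] rpy [-3.140e+00 -2.000e-03 -1.294e+00] F(pin) [3.9, -0.3, -1.0] open 0.0 q [ 0.25  0.34  1.77 -0.    1.03  1.55]
(-33.0, 0.0, 41.0, 0.0) -> [-0.0001  0.0105  0.0093] [-0.0021 -0.0016 -0.0027]
```

View pics/scene6c.png

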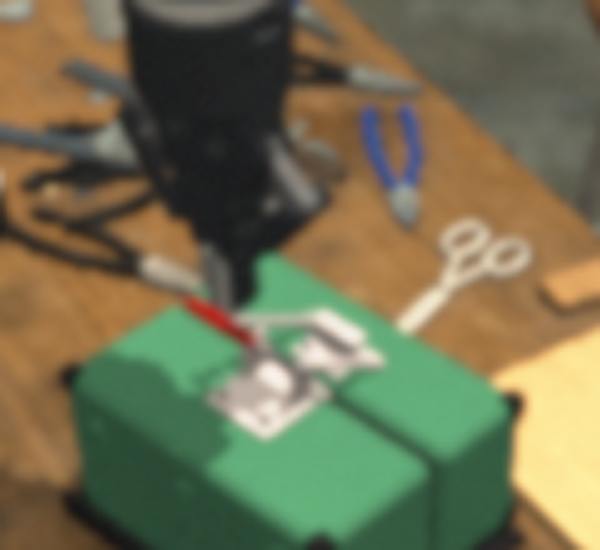

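Call:
{"fn": "send_rows", "kwargs": {
  "plan": [
    [[0,0.0055,0.005],[0,0,0],-1],
    [[0,0.0105,0.0095],[0,0,0],-1],
    [[0,0.014,0.0135],[0,0,0],-1],
    [[0,0.017,0.018],[0,0,0],-1],
    [[0,0.0195,0.0225],[0,0,0],-1]
  ]
}}

```text
clock: 5.9
eef_pos: [547.7, 143.1, 181.1]
tcp_rot: [-3.141, -0.002, -1.294]
contact_force: [0.9, 0.1, 0.8]
opening: 0.0
```

```bash
python3 - <<'E'
from h import *
import go
b=save('scene','scene7')
crop(b,180,75,120,110,5,'scene7c')
a=save('top','top7')
crop(a,125,115,130,110,6,'top7c')
E
python3 go.py -49 0 3 0
```

```text
t 6.0 tip pin frame [-43.6, -0.1, 26.5] rpy [ 3.140e+00 -1.000e-03 -1.294e+00] F(pin) [-0.5, 0.8, -0.2] open 0.0 q [ 0.25  0.34  1.83 -0.    0.97  1.55]
(-49.0, 0.0, 3.0, 0.0) -> [-0.0001  0.0054  0.0235] [ 0.0012 -0.0015 -0.0027]
```

View pics/scene7c.png

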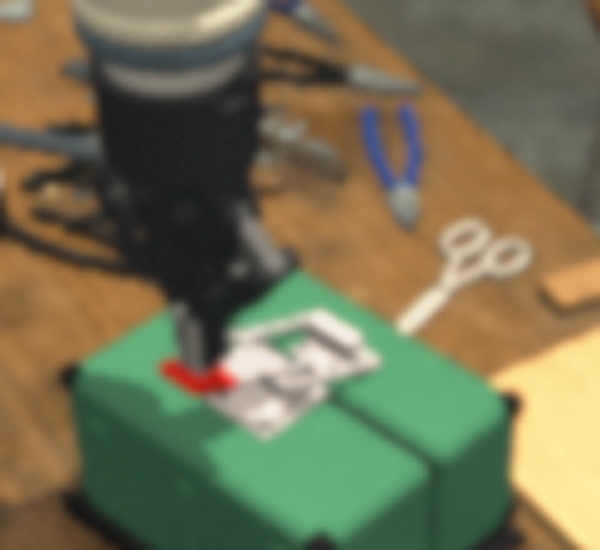

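View pics/top7c.png

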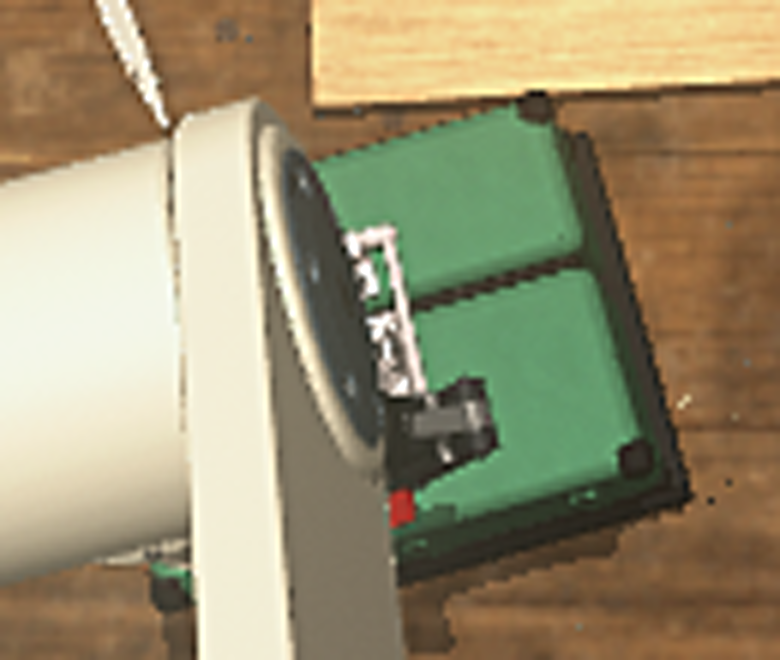

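Call:
{"fn": "send_rows", "kwargs": {
  "plan": [
    [[0,0.004,0.006],[0,0,0],-1],
    [[0,0.006,0.012],[0,0,0],-1],
    [[0,0.008,0.018],[0,0,0],-1],
    [[0,0.008,0.023],[0,0,0],-1],
    [[0,0.008,0.026],[0,0,0],-1]
  ]
}}

```text
clock: 6.42
eef_pos: [538.8, 140.5, 153.4]
tcp_rot: [3.139, -0.001, -1.294]
contact_force: [-0.0, 1.2, 0.3]
opening: -0.001
```

```bash
python3 go.py -52 0 -3 0
```

```text
t 6.42 tip pin frame [-52.3, -0.1, -0.6] rpy [ 3.139e+00 -1.000e-03 -1.294e+00] F(pin) [0.3, 1.2, 0.3] open -0.0 q [ 0.25  0.37  1.87 -0.    0.91  1.55]
(-52.0, 0.0, -3.0, 0.0) -> [-0.0001 -0.0002  0.0024] [ 0.0025 -0.0014 -0.0027]
```

No contact yet; press a little further, in small steps.

Call:
{"fn": "send_rows", "kwargs": {
  "plan": [
    [[0,0,0.001],[0,0,0],-1],
    [[0,0,0.0015],[0,0,0],-1],
    [[0,0,0.002],[0,0,0],-1],
    [[0,0,0.0025],[0,0,0],-1],
    [[0,0,0.003],[0,0,0],-1]
  ]
}}

```text
clock: 6.83
eef_pos: [539.0, 140.5, 151.7]
tcp_rot: [3.139, -0.001, -1.293]
contact_force: [-7.4, -2.2, 18.8]
opening: -0.001
```

```bash
python3 go.py -52 0 80 0
```

```text
t 6.83 tip pin frame [-52.0, -0.1, -2.3] rpy [ 3.139e+00 -1.000e-03 -1.293e+00] F(pin) [-7.7, -0.1, 18.8] open -0.0 q [ 0.25  0.37  1.87 -0.    0.91  1.55]
(-52.0, 0.0, 80.0, 0.0) -> [ 0.      0.0002 -0.0823] [ 0.0023 -0.0015 -0.0027]
```

Call:
{"fn": "send_rows", "kwargs": {
  "plan": [
    [[0,0,-0.01],[0,0,0],-1],
    [[0,0,-0.03],[0,0,0],-1],
    [[0,0,-0.06],[0,0,0],-1],
    [[0,0.02,-0.09],[0,0,0],-1],
    [[0.02,0.04,-0.12],[0,0,0],-1]
  ]
}}

```text
clock: 7.25
eef_pos: [505.8, 112.2, 273.2]
tcp_rot: [3.14, -0.0, -1.292]
contact_force: [0.1, -0.7, 0.3]
opening: 0.0
```

Call:
{"fn": "send_rows", "kwargs": {
  "plan": [
    [[0.03,0.02,0],[0,0,0],-1],
    [[0.06,0.04,0],[0,0,0],-1],
    [[0.09,0.06,0],[0,0,0],-1],
    [[0.12,0.08,0],[0,0,0],-1],
    [[0.15,0.1,0],[0,0,0],-1]
  ]
}}

```text
clock: 7.67
eef_pos: [450.4, -60.8, 274.2]
tcp_rot: [3.141, -0.001, -1.291]
contact_force: [0.6, 0.6, 0.4]
opening: 0.003
```

Call:
{"fn": "send_rows", "kwargs": {
  "plan": [
    [[0.03,0,0],[0,0,0],-1],
    [[0.06,0,0],[0,0,0],-1],
    [[0.09,0,0],[0,0,0],-1],
    [[0.1,0,0],[0,0,0],-1],
    [[0.1,0,0],[0,0,0],-1]
  ]
}}

```text
clock: 8.08
eef_pos: [478.6, -158.9, 274.5]
tcp_rot: [3.141, -0.002, -1.294]
contact_force: [-0.2, -0.4, -0.3]
opening: 0.003
```

```bash
python3 - <<'E'
from h import *
import go
b=save('scene','scene8')
crop(b,180,75,120,110,5,'scene8c')
a=save('top','top8')
crop(a,125,115,130,110,6,'top8c')
go.where()
E
```

```text
t 8.18 tip pin frame [-193.0, -268.7, 120.2] rpy [ 3.14  -0.    -1.292] F(pin) [-0.0, 0.2, -0.3] open -0.0 q [-0.32  0.14  1.87 -0.    1.14  0.97]
```

View pics/scene8c.png

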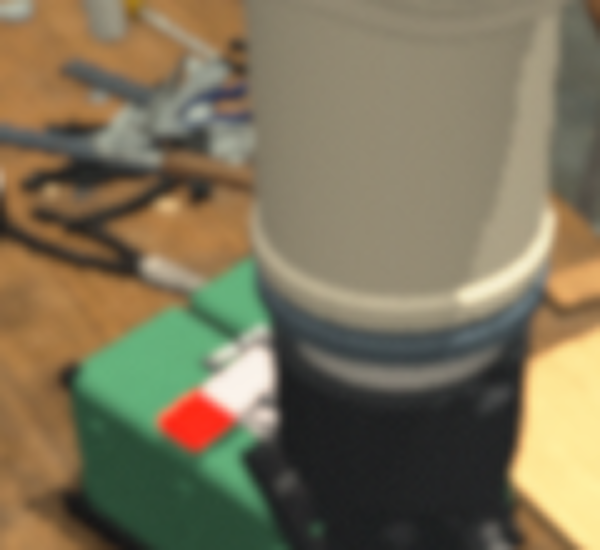

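View pics/top8c.png

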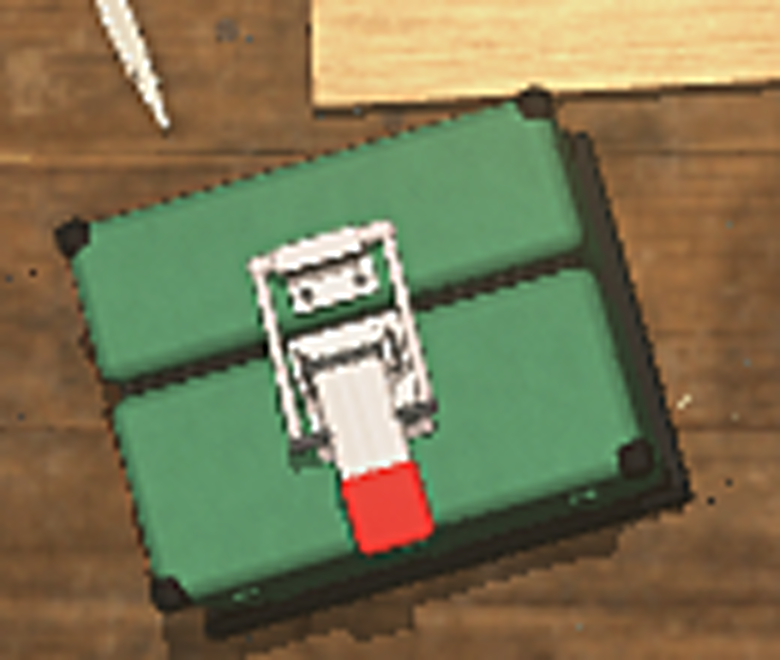

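```bash
python3 - <<'E'
from h import *
import go
a=cv2.imread('pics/top0.png'); b=cv2.imread('pics/top8.png')
# shell shift: template patches on far half caps/edge
def shift(x,y,w,h):
    t=cv2.resize(a[y:y+h,x:x+w],None,fx=8,fy=8,interpolation=cv2.INTER_CUBIC); m=6
    s=cv2.resize(b[y-m:y+h+m,x-m:x+w+m],None,fx=8,fy=8,interpolation=cv2.INTER_CUBIC)
    r=cv2.matchTemplate(s,t,cv2.TM_CCOEFF_NORMED); _,p,_,l=cv2.minMaxLoc(r); return l[0]/8-m,l[1]/8-m,p
for n,q in (('far right cap',(205,125,16,12)),('far left cap',(131,145,16,12)),('near right',(222,184,16,14)),('near left',(146,206,16,14))): 
    x,y,w,h=q; d=shift(*q); P=onz('top',x+w/2,y+h/2,110); Q=onz('top',x+w/2+d[0],y+h/2+d[1],110)
    print(n,np.round(d,2),'dX,dY mm',round((Q-P)@go.X,1),round((Q-P)@go.Y,1))
v=cv2.resize(np.hstack([b[130:220,130:245],b[160:250,280:395]]),None,fx=3.4,fy=3.4,interpolation=cv2.INTER_CUBIC)
cv2.imwrite('pics/cmp8.png',v)
E
```

```text
far right cap [0.38 1.5  0.74] dX,dY mm -3.7 0.1
far left cap [0.12 2.5  0.96] dX,dY mm -5.9 1.2
near right [0. 0. 1.] dX,dY mm 0.0 0.0
near left [0. 0. 1.] dX,dY mm 0.0 0.0
```

View pics/cmp8.png

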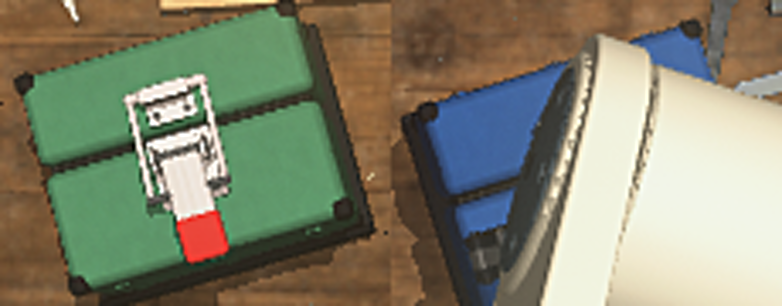

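```bash
python3 - <<'E'
from h import *
from scipy.ndimage import map_coordinates
import go
a=cv2.imread('pics/top0.png').astype(float); b=cv2.imread('pics/top8.png').astype(float)
K,t,R=cam('top')
def prof(im,O,yaw,ys,ch):
    X=np.array([np.cos(yaw),np.sin(yaw),0]);Y=np.array([-X[1],X[0],0])
    xs=np.arange(-75,115,1.0); acc=0
    for y in ys:
        P=np.array([[*(O[:2]+x*X[:2]+y*Y[:2]),110.] for x in xs]); q=(K@(R.T@(P-t).T)).T; uv=q[:,:2]/q[:,2:]
        acc=acc+map_coordinates(im[:,:,ch],[uv[:,1],uv[:,0]],order=1)
    return xs,acc/len(ys)
def rep(n,xs,p):
    top=np.median(p); 
    print(n,'med',round(top)); 
    print(' '.join(f'{int(x)}:{int(v)}' for x,v in zip(xs,p) if 5<=x<=40))
    print(' far ',' '.join(f'{int(x)}:{int(v)}' for x,v in zip(xs,p) if 75<=x<=110))
for ys,l in ((np.arange(-75,-45,3),'R'),(np.arange(45,75,3),'L')):
    rep('green before '+l,*prof(a,go.PIN,.28,ys,1)); rep('green now '+l,*prof(b,go.PIN,.28,ys,1))
# blue: near cap corners in top0
g=cv2.imread('pics/top0.png')[:,:,::-1]; crop(g,270,150,130,120,5,'blue0')
E
```

```text
green before R med 172
5:171 6:171 7:171 8:170 9:170 10:170 11:170 12:171 13:172 14:173 15:174 16:174 17:172 18:169 19:166 20:165 21:150 22:115 23:78 24:63 25:63 26:65 27:66 28:68 29:70 30:71 31:71 32:70 33:69 34:69 35:73 36:84 37:102 38:121 39:134 40:143
 far  75:170 76:170 77:170 78:170 79:170 80:170 81:170 82:169 83:169 84:169 85:169 86:169 87:169 88:169 89:169 90:169 91:169 92:170 93:169 94:166 95:160 96:154 97:147 98:134 99:122 100:128 101:148 102:172 103:196 104:217 105:227 106:228 107:227 108:226 109:227 110:229
green now R med 151
5:150 6:150 7:149 8:149 9:149 10:149 11:149 12:150 13:150 14:151 15:152 16:153 17:151 18:147 19:145 20:143 21:131 22:99 23:67 24:53 25:52 26:53 27:52 28:56 29:68 30:86 31:103 32:115 33:123 34:130 35:138 36:146 37:152 38:156 39:156 40:155
 far  75:151 76:150 77:150 78:150 79:151 80:151 81:151 82:151 83:151 84:151 85:151 86:152 87:152 88:148 89:143 90:138 91:134 92:124 93:107 94:92 95:83 96:80 97:77 98:81 99:92 100:112 101:135 102:157 103:178 104:197 105:206 106:206 107:204 108:203 109:205 110:208
green before L med 163
5:166 6:167 7:167 8:165 9:161 1
[... 270 characters left out ...]
84:166 85:165 86:165 87:165 88:165 89:165 90:165 91:166 92:167 93:167 94:163 95:157 96:151 97:140 98:122 99:105 100:95 101:94 102:93 103:93 104:93 105:93 106:95 107:98 108:103 109:106 110:108
green now L med 149
5:150 6:150 7:150 8:150 9:149 10:149 11:149 12:149 13:149 14:150 15:151 16:152 17:149 18:144 19:138 20:132 21:116 22:85 23:59 24:48 25:47 26:46 27:48 28:54 29:69 30:87 31:103 32:114 33:121 34:128 35:136 36:143 37:149 38:152 39:152 40:151
 far  75:148 76:148 77:148 78:148 79:148 80:148 81:148 82:148 83:148 84:148 85:148 86:149 87:148 88:145 89:140 90:135 91:129 92:115 93:94 94:83 95:81 96:83 97:83 98:83 99:83 100:83 101:82 102:82 103:81 104:80 105:80 106:82 107:85 108:88 109:91 110:93
```

View pics/blue0.png

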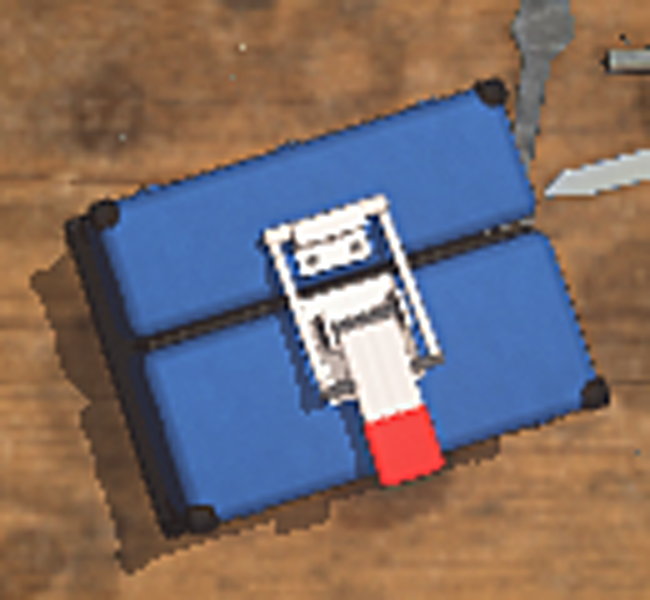

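```bash
python3 - <<'E'
from h import *
from scipy.ndimage import map_coordinates
a=cv2.imread('pics/top0.png').astype(float); b=cv2.imread('pics/top8.png').astype(float)
K,t,R=cam('top')
B=lambda u,v:onz('top',270+u/5-.4,150+v/5-.4,108)
nl,nr=B(200,518),B(595,392); d=nr-nl; L=np.linalg.norm(d); Y=-d/L; X=np.array([Y[1],-Y[0],0]); 
print('blue near len',L,'yaw',np.degrees(np.arctan2(X[1],X[0])))
O=(nl+nr)/2+55.8*X   # same construction as green
def prof(im,O,X,Y,ys,ch):
    xs=np.arange(-70,112,.5); acc=0
    for y in ys:
        P=O+xs[:,None]*X+y*Y; P[:,2]=110; q=(K@(R.T@(P-t).T)).T; uv=q[:,:2]/q[:,2:]
        acc=acc+map_coordinates(im[:,:,ch],[uv[:,1],uv[:,0]],order=1)
    return xs,acc/len(ys)
def edges(n,xs,p):
    hi=np.median(p[(xs>-30)&(xs<15)]); s=(xs>12)&(xs<45); lo=p[s].min(); th=(hi+lo)/2
    c=[round(float(x),1) for x,u,v in zip(xs[1:],p[:-1],p[1:]) if (u-th)*(v-th)<0 and x>-70]
    print(n,'crossings',c)
import go
for ys,l in ((np.arange(-75,-45,3),'R'),(np.arange(45,75,3),'L')):
    edges('green0 '+l,*prof(a,go.PIN,go.X,go.Y,ys,1)); edges('green8 '+l,*prof(b,go.PIN,go.X,go.Y,ys,1)); edges('blue '+l,*prof(a,O,X,Y,ys,0))
E
```

```text
blue near len 190.73082566417895 yaw 17.559870684451777
green0 R crossings [-59.5, 22.0, 38.0]
green8 R crossings [-59.5, 22.0, 31.0, 93.5, 99.5]
blue R crossings [-59.5, 23.0, 31.5, 94.0]
green0 L crossings [-60.0, 22.0, 38.0, 99.0, 111.0]
green8 L crossings [-59.5, 22.0, 31.0, 93.0]
blue L crossings [-59.0, 23.0, 32.0, 94.5]
```

```bash
python3 - <<'E'
from h import *
s=status.sense(); print(s['clock'],abs(s['qvel']).max(),s['contact_force'])
print(job.sign_off())
E
```

```text
8.1833 0.022210720022137153 [-0.0921776   0.21929699 -0.25890274]
the job is handed in; nothing more can be done
None
```

I fastened the green case's latch and handed the job in at 8.2 s on the robot's clock. No verdict was reported. With the fingers shut, I pushed the bail over the top until its bar fell behind the keeper. Then I pushed the lever back along its arc past centre, pressed it onto its stop and moved the arm clear.

**Checks that agreed:**
- **Lever:** the finger met it about 2.2 mm below pin height, which is where its top face should be when it lies fully down. The press reached about 20 N.
- **Seam:** from above, the green seam measures about 9 mm, against 8.5 to 9 mm on the already latched blue case. It was 16 mm before. The overall depth is about 153 mm on both cases.
- **After withdrawing:** the top picture, taken about 1.3 s after pressing, shows the bail round the keeper and the lever flat, as on the blue case. The wrist force was about 0 N, so the arm was touching nothing.

**One check that disagreed:** the far half's edge moved only about 6 to 7 mm in the picture, where I expected 8 to 9 mm. Taken alone, that would leave the far half about 0.02 rad open, still within the 0.025 rad limit. I put it down to picture resolution and rounded edges, since the seam matches the blue case.

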